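# Put away the spare lens barrels and hold the long one bedded in its V-mount

### The arm

A 6-joint arm with a two-finger parallel gripper is mounted at the origin on a cart in front of the work surface, level with it; the furniture and walls round the work are solid. World frame = base frame: x ahead of the robot, y to its left, z up, the work surface at z = 0. Lengths are in mm, angles in rad, forces in N, time in s.
With the tool pointing down it reaches from about 350 to 775 mm from the base axis. Payload 7.3 kg.
Tool frame: the origin (TCP) lies at the very end of the fingers, on their centre line; the grasp point (between the pads) lies 19 mm behind it; z points along the fingers, y is the line along which they close (so a half turn about z gives the same grasp; the last joint's range is limited). The gripper opens to 92 mm and grips with 3 to 60 N. Pads are 19 mm wide; open, the fingers measure 130 mm over their backs; the gripper's body (75 mm by 190 mm) begins 47 mm behind the grasp point.
Start: joints at [-1.395, 0.342, 1.524, -0, 1.275, -0.146], TCP at [166.067, -498.063, 226.741] pointing down, gripper open.
Joint ranges: [-2.53, 2.53], [-0.77, 2.02], [0.04, 2.7], [-1, 4.14], [0.28, 2.66], [-3.11, 3.11]. Speed limits (rad/s): [2.57, 2.57, 3.14, 3.14, 3.14, 3.14].

### API

Orientations are given as [roll, pitch, yaw] about the fixed x, y, z axes, in that order (R = Rz(yaw) Ry(pitch) Rx(roll)).
In Python, from plant import bot gives the robot as it stands.
- The arm moves only by the tool send_rows, never from a script. Its argument "rows" is a list of rows, each an object of numbers: "x", "y", "z": the shift along the tool's x, y, z in units of 0.2 m (1.0 is 0.2 m); "ax", "ay", "az": the turn, a rotation vector about the tool's x, y, z in units of 60 degrees (1.0 is 60 degrees); "jaw": the opening, from -1 (shut) to 1 (fully open), so that 0 is half open. In form: [{"x": .., "y": .., "z": .., "ax": .., "ay": .., "az": .., "jaw": ..}, ...]. A call has exactly 10 rows; each row is the pose to reach, as a shift and turn from the pose commanded when the call began, along the tool's axes at that moment; what a row does not reach only later rows make up. A row lasts 1/8 s, in which the tool goes at most 62.5 mm and 10.7 degrees, less where a joint would pass 70% of its speed; a pose out of reach is approached as far as the arm can. A call with a number of a shift or a turn outside -1 to 1 is refused whole. A call with a gripper value outside its range is refused whole. The fingers move at their own pace and stop on an object; the grip force is fixed at half the most. Time passes only in rows, so rows that repeat a pose let the fingers close, or fill a call up. It gives the time, the measured TCP pose, the force, the opening and the grip force at its end, in the units of the state.
- bot.get_obs(): the state, without advancing time (a new reading comes with each control period).
- bot.capture(name): name is "scene" or "top" or "wrist"; returns (picture, depth): 400x640x3 uint8, red, green, blue; 400x640 float32, mm along the optical axis (not along the pixel's ray), 0 where there is no reading.
- bot.camera_model(name): a dict with "vertical_fov" (degrees; the focal length in pixels is half the picture's height over the tangent of half this angle, whatever the lens; pixels are square), "cx", "cy" (the principal point, pixels), "R" (3x3) and "t" (3): a world point X has camera coordinates R X + t; the wrist camera has in their place "T_tool_cam" (4x4, takes a point from camera to tool coordinates, whose origin is the TCP and whose axes are the flange's). Camera axes: x right, y down, z forward; pixel columns grow to the right and rows downward; lengths in mm; the calibration is good to about 2 mm. A picture is of the moment at which its call begins: read the wrist's pose just before it. camera_model takes no time and is no camera call.
- bot.close_job(): hands the job in; it is judged then, once.
The state is a dict: "time": time; "joint_positions": joint angles; "dq": joint speeds; "tau": joint torques, N m; "tool_pos": TCP position; "tcp_rot": TCP orientation; "contact_force": force on the tool from outside, world axes, zero at the start; "moment": the same for the moment, N m; "grip_width": finger opening in mm; "finger_force": force on a finger pad.
Only numpy, scipy, OpenCV 4.12 (cv2) and the standard library are available. Lean on these libraries where they do the work, as an engineer would, in place of code of your own. Each camera call takes 0.05 s, during which the arm holds its last target. There are 200 camera calls.

### The job

Put the two shorter lens barrels away in the white tray, each lying in the row of its own length, and then lay the longest barrel in the black V-mount in front of the camera head, with its collar between the two saddles. The program finishes while holding: keep pressing the long barrel firmly down so that it bears on both flanks of the V, as one does while the adhesive on them sets. Set the glass down without dropping it, don't force it into the V, and leave the tape roll, the vial and the glass jar where they are.

Things in the scene. Friction and masses are not known exactly. Their poses are not given: they have to be found in the camera images.
- barrel_short: the short lens barrel: black tube, 30 mm in diameter, 52 mm long, a lens at each end (ends alike); round its middle an aluminium collar, eight-sided, 38 mm across flats, 26 mm wide along the tube. It lies on a collar flat, its axis level 19 mm above the support; two collar flats stand upright at its sides for gripping. About 90 g. Origin: its very centre; x = along the tube, z = up
- barrel_mid: the middle lens barrel: black tube, 30 mm in diameter, 76 mm long, a lens at each end (ends alike); round its middle an aluminium collar, eight-sided, 38 mm across flats, 26 mm wide along the tube. It lies on a collar flat, its axis level 19 mm above the support; two collar flats stand upright at its sides for gripping. About 115 g. Origin: its very centre; x = along the tube, z = up
- barrel_long: the long lens barrel: black tube, 30 mm in diameter, 100 mm long, a lens at each end (ends alike); round its middle an aluminium collar, eight-sided, 38 mm across flats, 26 mm wide along the tube. It lies on a collar flat, its axis level 19 mm above the support; two collar flats stand upright at its sides for gripping. About 140 g. Origin: its very centre; x = along the tube, z = up
- tray: white lens tray, a 128 x 158 mm plate fixed to the worktop, with two rows along its x axis. Each row is a dark strip, 46 mm wide, between two white end blocks (46 mm wide, 12 mm thick, rising 17 mm above the strip); a barrel lies on the strip between the blocks. Nothing stands at the sides of a row. Origin: centre of its underside; z up
- row_short (a point): centre of the top of the dark strip of the row for the short barrel (blocks 64 mm apart), 9 mm above the worktop; x = along the row. The other row lies 84 mm away on the tray's +y side
- row_mid (a point): centre of the top of the dark strip of the row for the middle barrel (blocks 88 mm apart), 9 mm above the worktop; x = along the row
- v_mount: V-mount fixed to the worktop: aluminium base plate (178 x 84 mm, 12 mm thick) with two black V saddles 44 mm apart (inner faces at x = +-22 mm) and, at the +x end, a dark camera head 72 mm high, whose lens port ends at x = 67 mm. Between the saddles the plate is bare: fingers can reach down there beside the collar. Origin: midway between the saddles, at worktop height; x = along the V, z up
- v_left: the +y half of both saddles, with the two +y flanks of the V; part of the V-mount, with its origin and axes. A saddle is a rigid block 18 mm thick along x and 52 mm wide, its top 39 mm above the worktop, with a right-angled V cut in the top: flanks at 45 degrees, 36 mm apart at the top edge
- v_right: the -y half of both saddles, with the two -y flanks of the V; mirror image of the +y half, same origin and axes
- v_seat (a point): where the centre of the long barrel lies when it is bedded in the V: 42 mm above the worktop, 30 mm above the base plate, midway between the saddles; x = along the V, z up. The tube touches each flank 11 mm below and 11 mm to the side of its axis.
- tape_roll: roll of pale paper tape lying flat, 72 mm across, 24 mm high, loose; a bystander. Origin: centre of its underside
- vial: glass sample vial with a black cap, 24 mm across, 58 mm high, standing loose; a bystander. Origin: centre of its underside
- jar: tall open glass jar with folded paper inside, 67 mm across, 106 mm high, standing loose; a bystander. Origin: centre of its underside
Not all that is in view belongs to the job. Leave any brown, orange or purple look-alike of the barrel_mid alone.

How it is judged:
By the outcome, as a careful person would: the job done as asked, in the order asked, and still so for the second after the job is handed in, while the arm keeps its last pose, push and grip.
It also fails if it takes over 64 s, if anything falls off the work surface, if the arm or the gripper's body presses on something with over 40 N, if the wrist force passes 120 N, or if a joint passes its speed limit or range.

## Working session

There is one attempt and no reset: what is moved stays moved. The work goes in short steps, Python scripts to look and compute and a tool call to move; the robot and the scene stay as the last step left them, time stands still between calls to the robot, and variables do not carry over. Pictures are saved under pics/ and viewed, at most 10 in all, crops included, and the job is handed in when it is done.

Besides the shell and the picture viewer there is one more tool, called after "Request:" by a JSON object that holds its "method" and its "body", one argument or row to a line. send_rows: Moves the arm, as the interface text tells. Its arguments: {"type":"object","properties":{"rows":{"type":"array","items":{"type":"object","properties":{"x":{"type":"number","minimum":-1,"maximum":1},"y":{"type":"number","minimum":-1,"maximum":1},"z":{"type":"number","minimum":-1,"maximum":1},"ax":{"type":"number","minimum":-1,"maximum":1},"ay":{"type":"number","minimum":-1,"maximum":1},"az":{"type":"number","minimum":-1,"maximum":1},"jaw":{"type":"number"}}}}},"required":["rows"]}

```bash
mkdir -p pics; ls; python3 - <<'E'
from plant import bot
import cv2,numpy as np
o=bot.get_obs(); print(o)
for n in("scene","top"):
    p,d=bot.capture(n); np.savez(f"{n}.npz",p=p,d=d); cv2.imwrite(f"pics/{n}.png",p[:,:,::-1])
    print(bot.camera_model(n))
print(bot.camera_model("wrist"))
E
```

```text
pics
{'time': 0.0, 'joint_positions': array([-1.39501674e+00,  3.42717670e-01,  1.52500025e+00, -5.39561934e-07,
        1.27535754e+00, -1.45984565e-01]), 'dq': array([-0.0005444 ,  0.00099786,  0.00056083,  0.00023174,  0.00045519,
       -0.00125611]), 'tau': array([-6.98807835e-04, -4.31240594e+01, -2.44225109e+01,  7.16436398e-02,
        5.57876111e-02, -1.11651493e-04]), 'tool_pos': array([ 165.98662671, -497.66197769,  226.05341983]), 'tcp_rot': array([-3.14012555e+00, -2.15187854e-04,  3.21764157e-01]), 'contact_force': array([ 0.10924068, -0.31501864, -0.16426927]), 'moment': array([-0.0253869 ,  0.01334899, -0.01105321]), 'finger_force': 0.0, 'grip_width': 91.91831079492027}
{'vertical_fov': 47.75870767971037, 'cx': 320.1877033748402, 'cy': 199.22943164156857, 'R': array([[-0.4310678 , -0.90205511,  0.02184321],
       [-0.56052192,  0.24873082, -0.78990389],
       [ 0.70710376, -0.35274573, -0.61284152]]), 't': array([257.51119785, 321.27784211, 967.7838336 ])}
{'vertical_fov': 51.35705377763915, 'cx': 314.3635772305746, 'cy': 195.14528807611876, 'R': array([[-2.42719017e-03, -9.99997053e-01,  5.42951911e-05],
       [-9.86029589e-01,  2.38424532e-03, -1.66553187e-01],
       [ 1.66552567e-01, -4.57792923e-04, -9.86032471e-01]]), 't': array([  34.92047144,  523.30054692, 1351.79505243])}
{'vertical_fov': 61.15015225269942, 'cx': 313.96354676759097, 'cy': 201.1447109111339, 'T_tool_cam': array([[ 5.02685316e-04, -9.52602554e-01, -3.04217226e-01,
         8.25559068e+01],
       [ 9.99999443e-01,  7.61113823e-04, -7.30905143e-04,
        -1.00947528e+00],
       [ 9.27806042e-04, -3.04216689e-01,  9.52602407e-01,
        -1.58966297e+02],
       [ 0.00000000e+00,  0.00000000e+00,  0.00000000e+00,
         1.00000000e+00]])}
```

View pics/scene.png

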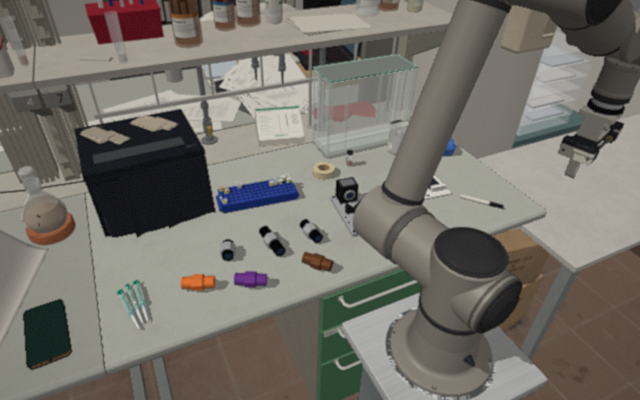

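View pics/top.png

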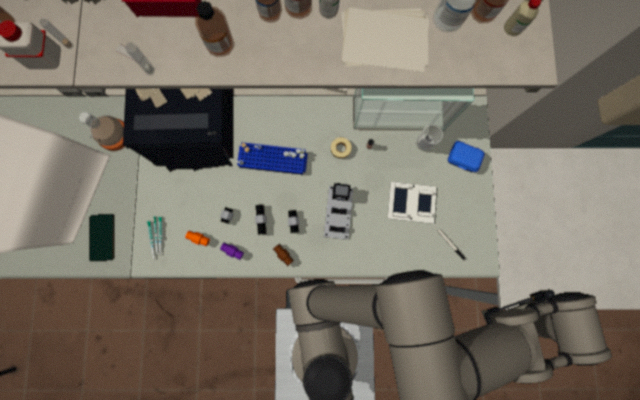

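The top view shows three black-and-silver barrels: short (228,215), long (261,220) and mid (294,221). The brown (284,255), orange (198,238) and purple (232,251) items are look-alikes to leave alone. The tray is at (413,202), the V-mount at (340,212) with its head at the far end (342,190), the tape at (341,148), the vial at (371,143) and the jar at (431,137).

```bash
cat > h.py <<'E'
import numpy as np, cv2
from scipy.spatial.transform import Rotation as Ro
def cloud(d,m,R,t):
    f=200/np.tan(np.radians(m["vertical_fov"])/2); v,u=np.mgrid[:400,:640]
    P=np.stack([(u-m["cx"])/f*d,(v-m["cy"])/f*d,d],-1)
    W=(P-t)@R; W[d<=0]=np.nan; return W
def wristpose(o,m):
    T=np.eye(4);T[:3,:3]=Ro.from_euler("xyz",o["tcp_rot"]).as_matrix();T[:3,3]=o["tool_pos"]
    C=T@m["T_tool_cam"]; R=C[:3,:3].T; return R,-R@C[:3,3]
def rect(W,mask):
    p=W[mask][:,:2].astype(np.float32); c,s,a=cv2.minAreaRect(p)
    if s[0]<s[1]: s=s[::-1];a+=90
    return np.round(c,1),np.round(s,1),round(((a+90)%180)-90,1)
def clusters(W,lo,hi,amin=15,xr=(150,900),yr=(-400,500)):
    m=(W[...,2]>lo)&(W[...,2]<hi)&(W[...,0]>xr[0])&(W[...,0]<xr[1])&(W[...,1]>yr[0])&(W[...,1]<yr[1])
    n,L,st,ce=cv2.connectedComponentsWithStats(m.astype(np.uint8))
    for i in range(1,n):
        if st[i,4]>=amin: k=L==i; print(np.round(ce[i]),st[i,4],*rect(W,k),"zmed/max",np.round([np.median(W[k][:,2]),W[k][:,2].max()],1))
E
python3 - <<'E'
from h import *
from plant import bot
q=np.load("top.npz");m=bot.camera_model("top");W=cloud(q["d"],m,m["R"],m["t"])
print(np.nanmedian(W[250:270,320:420,2]))
clusters(W,7,130,xr=(300,800))
cv2.imwrite("pics/crop.png",cv2.resize(q["p"][120:280,180:460,::-1],None,fx=2.8,fy=2.8,interpolation=cv2.INTER_CUBIC))
E
```

```text
-0.12176329238631825
[209. 154.] 1114 [667.7 371.8] [252.2 130.7] -48.4 zmed/max [ 72.8 129.9]
[406. 128.] 1515 [ 737.8 -246.6] [299.5  85.3] 82.8 zmed/max [ 73.  129.9]
[341. 148.] 286 [693.8 -59.3] [71.4 69.6] 0.1 zmed/max [23.6 32.6]
[370. 144.] 64 [ 702.8 -157.5] [21.  19.8] 29.2 zmed/max [51.1 63.3]
[272. 158.] 1649 [661.7 181.3] [243.9  96.9] 83.4 zmed/max [30.5 56.4]
[338. 211.] 1292 [472.6 -46.9] [183.6  86.6] -6.4 zmed/max [14.8 79.5]
[412. 202.] 1145 [ 502.9 -302.8] [160.6 128.2] 82.9 zmed/max [10.4 32.5]
[261. 219.] 292 [443.9 215.2] [99.  37.6] 4.4 zmed/max [32.6 45.6]
[226. 215.] 165 [458.6 330.6] [53.7 41.1] -3.0 zmed/max [33.5 45.9]
[293. 221.] 226 [438.6 104.3] [80. 37.] 1.6 zmed/max [33.1 45.6]
[440. 233.] 23 [ 398.5 -393.5] [27.2 10.2] 37.4 zmed/max [12.  18.6]
[197. 238.] 239 [382.  425.5] [76.2 38. ] 64.2 zmed/max [33.4 42.8]
[231. 251.] 239 [338.9 314.2] [83.4 42.9] 58.4 zmed/max [33.1 45.4]
[283. 254.] 217 [327.6 138.7] [75.1 38. ] 34.7 zmed/max [33.4 47.7]
```

View pics/crop.png

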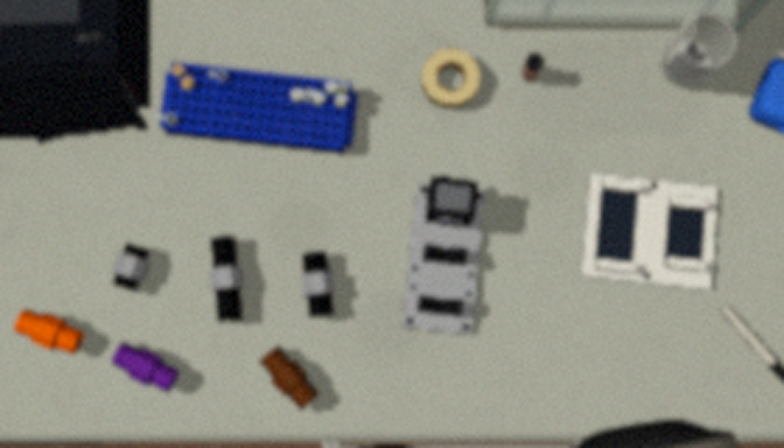

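The crop confirms it: short at crop (131,267), long at (226,278), mid at (317,283), all black with a silver collar and matching 52, 99 and 80 mm in depth. The look-alikes are coloured. Tray row_mid is the left, longer strip and row_short the right one. Next I move to a viewpoint over the middle of the bench.

Request:
{"method": "send_rows", "body": {
  "rows": [
    {"x":0.2,"y":-0.2,"z":0,"az":0.08,"jaw":1},
    {"x":0.4,"y":-0.4,"z":0,"az":0.16,"jaw":1},
    {"x":0.6,"y":-0.6,"z":0,"az":0.24,"jaw":1},
    {"x":0.8,"y":-0.8,"z":0,"az":0.307,"jaw":1},
    {"x":1,"y":-1,"z":0,"az":0.307,"jaw":1},
    {"x":1,"y":-1,"z":0,"az":0.307,"jaw":1},
    {"x":1,"y":-1,"z":0,"az":0.307,"jaw":1},
    {"x":1,"y":-1,"z":0,"az":0.307,"jaw":1},
    {"x":1,"y":-1,"z":0,"az":0.307,"jaw":1},
    {"x":1,"y":-1,"z":0,"az":0.307,"jaw":1}
  ]
}}

```text
schema error: expected keys x, y, z, ax, ay, az, jaw
```

Request:
{"method": "send_rows", "body": {
  "rows": [
    {"x":0.2,"y":-0.2,"z":0,"jaw":1},
    {"x":0.4,"y":-0.4,"z":0,"jaw":1},
    {"x":0.6,"y":-0.6,"z":0,"jaw":1},
    {"x":0.8,"y":-0.8,"z":0,"jaw":1},
    {"x":0.93,"y":-1,"z":0,"jaw":1},
    {"x":0.93,"y":-1,"z":0,"jaw":1},
    {"x":0.93,"y":-1,"z":0,"jaw":1},
    {"x":0.93,"y":-1,"z":0,"jaw":1},
    {"x":0.93,"y":-1,"z":0,"jaw":1},
    {"x":0.93,"y":-1,"z":0,"jaw":1}
  ]
}}

```text
schema error: expected keys x, y, z, ax, ay, az, jaw
```

```bash
python3 - <<'E'
from h import *
from plant import bot
o=bot.get_obs();print(o["time"],o["tool_pos"],o["tcp_rot"])
p,d=bot.capture("wrist");np.savez("w1.npz",p=p,d=d);m=bot.camera_model("wrist");cv2.imwrite("pics/w1.png",p[:,:,::-1])
W=cloud(d,m,*wristpose(o,m))
np.save("W1.npy",W)
clusters(W,7,130,amin=150,xr=(300,800))
print("mid-height");clusters(W,34,60,amin=80,xr=(300,800))
E
```

```text
0.1 [ 165.99219271 -497.68272197  226.11325091] [-3.14020002e+00 -1.79827675e-04  3.21810350e-01]
mid-height
```

View pics/w1.png

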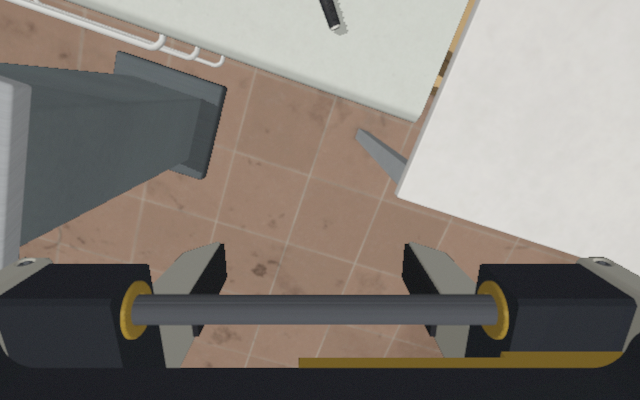

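The rows need every key, so nothing moved. The picture is from the start pose: the gripper fills rows below about 240, and image up is tool +x.

Request:
{"method": "send_rows", "body": {
  "rows": [
    {"x":0.2,"y":-0.2,"z":0,"ax":0,"ay":0,"az":0.08,"jaw":1},
    {"x":0.4,"y":-0.4,"z":0,"ax":0,"ay":0,"az":0.16,"jaw":1},
    {"x":0.6,"y":-0.6,"z":0,"ax":0,"ay":0,"az":0.24,"jaw":1},
    {"x":0.8,"y":-0.8,"z":0,"ax":0,"ay":0,"az":0.307,"jaw":1},
    {"x":1,"y":-1,"z":0,"ax":0,"ay":0,"az":0.307,"jaw":1},
    {"x":1,"y":-1,"z":0,"ax":0,"ay":0,"az":0.307,"jaw":1},
    {"x":1,"y":-1,"z":0,"ax":0,"ay":0,"az":0.307,"jaw":1},
    {"x":1,"y":-1,"z":0,"ax":0,"ay":0,"az":0.307,"jaw":1},
    {"x":1,"y":-1,"z":0,"ax":0,"ay":0,"az":0.307,"jaw":1},
    {"x":1,"y":-1,"z":0,"ax":0,"ay":0,"az":0.307,"jaw":1}
  ]
}}

```text
time: 1.4
tool_pos: [292.2, -245.6, 226.6]
tcp_rot: [-3.141, 0.0, -0.001]
contact_force: [-0.8, 0.2, 1.2]
grip_width: 92.0
finger_force: 0.0
```

Request:
{"method": "send_rows", "body": {
  "rows": [
    {"x":0.14,"y":-0.2,"z":0,"ax":0,"ay":0,"az":0,"jaw":1},
    {"x":0.28,"y":-0.4,"z":0,"ax":0,"ay":0,"az":0,"jaw":1},
    {"x":0.42,"y":-0.6,"z":0,"ax":0,"ay":0,"az":0,"jaw":1},
    {"x":0.56,"y":-0.8,"z":0,"ax":0,"ay":0,"az":0,"jaw":1},
    {"x":0.68,"y":-1,"z":0,"ax":0,"ay":0,"az":0,"jaw":1},
    {"x":0.68,"y":-1,"z":0,"ax":0,"ay":0,"az":0,"jaw":1},
    {"x":0.68,"y":-1,"z":0,"ax":0,"ay":0,"az":0,"jaw":1},
    {"x":0.68,"y":-1,"z":0,"ax":0,"ay":0,"az":0,"jaw":1},
    {"x":0.68,"y":-1,"z":0,"ax":0,"ay":0,"az":0,"jaw":1},
    {"x":0.68,"y":-1,"z":0,"ax":0,"ay":0,"az":0,"jaw":1}
  ]
}}

```text
time: 2.65
tool_pos: [428.3, -45.6, 226.8]
tcp_rot: [3.141, -0.0, -0.001]
contact_force: [-0.4, -0.3, -0.6]
grip_width: 91.6
finger_force: 0.0
```

```bash
python3 - <<'E'
from h import *
from plant import bot
o=bot.get_obs();print(o["time"],o["tool_pos"],o["tcp_rot"],o["joint_positions"])
p,d=bot.capture("wrist");np.savez("w2.npz",p=p,d=d);m=bot.camera_model("wrist");cv2.imwrite("pics/w2.png",p[:,:,::-1])
W=cloud(d,m,*wristpose(o,m))
np.save("W2.npy",W)
clusters(W,7,130,amin=150,xr=(300,800))
print("top");clusters(W,34,60,amin=80,xr=(300,800))
E
```

```text
2.65 [428.32478739 -45.5975761  226.79648487] [ 3.14143523e+00 -1.53887941e-04 -9.54291611e-04] [-2.84285545e-01  1.68471451e-01  1.76177419e+00 -1.15517220e-04
  1.21115526e+00  1.28750573e+00]
[554.  95.] 18216 [ 503.8 -301.4] [158.9 127.9] 83.2 zmed/max [ 9.5 29.5]
[318. 120.] 13499 [473.2 -48.4] [184.3  84.1] -6.5 zmed/max [14.1 76.3]
[ 74. 156.] 3443 [444.  214.6] [100.1  39.6] 6.5 zmed/max [32.9 41.2]
[177. 163.] 2387 [437.1 105.1] [76.1 39. ] 7.0 zmed/max [33.6 41.6]
[615. 194.] 260 [ 398.2 -394.4] [30. 12.] 39.6 zmed/max [12.3 15.2]
[154. 250.] 1459 [334.4 145.4] [52.8 38.5] 43.1 zmed/max [33.4 41.1]
[ 22. 246.] 1363 [338.8 298.8] [59.1 40.3] 81.0 zmed/max [29.8 41.8]
top
[322.  94.] 114 [509.3 -52.6] [31.8  3.3] 83.5 zmed/max [56.7 59.8]
[ 66. 158.] 1359 [444.1 214.3] [99.9 28.4] 7.0 zmed/max [35.7 41.2]
[299. 130.] 254 [474.3 -30. ] [18. 15.] -7.0 zmed/max [39.2 42. ]
[336. 135.] 252 [470.2 -66.9] [18.2 14.7] -9.0 zmed/max [39.  42.3]
[172. 165.] 1110 [437.3 104.7] [75.9 27.8] 8.4 zmed/max [36.  41.6]
[293. 189.] 223 [412.9 -23. ] [17.9 14.9] -5.6 zmed/max [39.1 42.8]
[329. 192.] 224 [409.  -60.4] [18.1 14.8] -1.4 zmed/max [39.1 41.6]
[151. 256.] 671 [334.6 145.3] [52.6 28.1] 41.1 zmed/max [37.4 41.1]
[ 10. 252.] 395 [336.7 297.2] [32.4 30.3] 78.5 zmed/max [38.1 41.8]
```

View pics/w2.png

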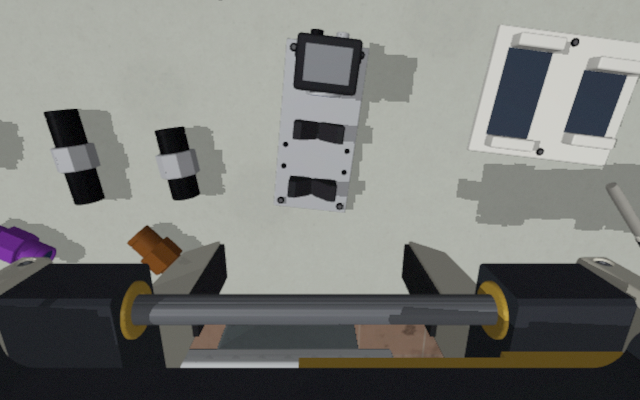

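The wrist view shows long (74,156), mid (177,163), the V-mount (318,120) with four saddle tops, and the tray (554,95) with the mid strip at (520,92) and the short strip at (597,103). All sizes match the description. I still need the exact strip centres.

```bash
python3 - <<'E'
from h import *
W=np.load("W2.npy");p=np.load("w2.npz")["p"].astype(int)
m=(p.sum(2)<240)&(abs(W[...,2]-9)<4)&(W[...,1]<-200)
n,L,st,ce=cv2.connectedComponentsWithStats(m.astype(np.uint8))
for i in range(1,n):
    if st[i,4]>300: print(ce[i],*rect(W,L==i),np.median(W[L==i][:,2]))
print("blocks");clusters(W,20,33,amin=60,yr=(-400,-200))
for y0,y1 in((80,130),(190,240)):  # barrel tops: axis by PCA on tube+collar
    k=(W[...,2]>25)&(W[...,0]>380)&(W[...,1]>y0)&(W[...,1]<y1);q=W[k][:,:2]
    w,v=np.linalg.eigh(np.cov(q.T)); print(np.degrees(np.arctan(v[1,1]/v[0,1])),rect(W,k))
E
```

```text
[518.32477465  92.31029773] [ 508.9 -260.3] [88.1 46.6] -6.0 9.925213881648636
[594.51001541 102.84167951] [ 499.4 -343.1] [63.4 47.1] -6.8 9.904467408182994
blocks
[541.  42.] 719 [ 558.4 -265.2] [47.  12.4] 83.3 zmed/max [26.6 29.2]
[617.  65.] 643 [ 536.9 -346.4] [45.8 12.4] 83.6 zmed/max [26.5 29.5]
[591. 141.] 541 [ 461.3 -338.7] [47.3 12. ] 83.3 zmed/max [26.5 29. ]
[511. 144.] 528 [ 459.2 -253.6] [46.7 12.1] 83.4 zmed/max [26.6 29.1]
7.360467193481397 (array([437.1, 105.1]), array([76.1, 38.9]), 6.7)
6.302160560176081 (array([444., 215.]), array([100.1,  38.7]), 6.5)
```

Request:
{"method": "send_rows", "body": {
  "rows": [
    {"x":0.01,"y":-0.19,"z":0.1,"ax":0,"ay":0,"az":-0.03,"jaw":1},
    {"x":0.02,"y":-0.38,"z":0.25,"ax":0,"ay":0,"az":-0.06,"jaw":1},
    {"x":0.03,"y":-0.57,"z":0.4,"ax":0,"ay":0,"az":-0.09,"jaw":1},
    {"x":0.045,"y":-0.753,"z":0.55,"ax":0,"ay":0,"az":-0.117,"jaw":1},
    {"x":0.045,"y":-0.753,"z":0.6,"ax":0,"ay":0,"az":-0.117,"jaw":1},
    {"x":0.045,"y":-0.753,"z":0.6,"ax":0,"ay":0,"az":-0.117,"jaw":1},
    {"x":0.045,"y":-0.753,"z":0.6,"ax":0,"ay":0,"az":-0.117,"jaw":1},
    {"x":0.045,"y":-0.753,"z":0.6,"ax":0,"ay":0,"az":-0.117,"jaw":1},
    {"x":0.045,"y":-0.753,"z":0.6,"ax":0,"ay":0,"az":-0.117,"jaw":1},
    {"x":0.045,"y":-0.753,"z":0.6,"ax":0,"ay":0,"az":-0.117,"jaw":1}
  ]
}}

```text
time: 3.95
tool_pos: [437.6, 105.4, 107.0]
tcp_rot: [3.141, -0.0, 0.122]
contact_force: [0.3, 0.1, -0.5]
grip_width: 91.7
finger_force: 0.0
```

```bash
cat >> h.py <<'E'
def near(name):
    "wrist look: objects near the TCP, pose in world and offset in tool axes/units"
    from plant import bot
    o=bot.get_obs();p,d=bot.capture("wrist");m=bot.camera_model("wrist");W=cloud(d,m,*wristpose(o,m))
    np.savez(name+".npz",p=p,d=d,W=W);cv2.imwrite(f"pics/{name}.png",p[:,:,::-1])
    print(round(o["time"],2),np.round(o["tool_pos"],1),np.round(o["tcp_rot"],4),"F",np.round(o["contact_force"],1),"w",round(o["grip_width"],1))
    return o,p,d,W
def to(o,x,y,z,yawdeg):
    R=Ro.from_euler("xyz",o["tcp_rot"]); dl=R.inv().apply(np.array([x,y,z])-o["tool_pos"])/200
    rv=(R.inv()*Ro.from_euler("xyz",[np.pi,0,np.radians(yawdeg)])).as_rotvec()/np.radians(60)
    print("shift",np.round(dl,3),"turn",np.round(rv,3))
E
python3 - <<'E'
from h import *
o,p,d,W=near("w3")
W=W.copy();W[240:]=np.nan
clusters(W,25,60,amin=300,xr=(370,520),yr=(50,300))
clusters(W,34.5,60,amin=300,xr=(370,520),yr=(50,300))
to(o,437.2,105,3.5,7)
E
```

```text
3.95 [437.6 105.4 107. ] [ 3.1415e+00 -5.0000e-04  1.2240e-01] F [ 0.3  0.1 -0.5] w 91.7
[167. 176.] 5480 [446.6 215.3] [94.9 38.8] 5.5 zmed/max [33.9 40.9]
[316. 200.] 3475 [444.4 105.4] [62.7 37.8] 5.8 zmed/max [34.2 41. ]
[162. 180.] 2226 [448.4 215.3] [91.  26.8] 9.9 zmed/max [36.3 40.9]
[316. 207.] 1593 [445.8 106.1] [58.8 26.2] 7.8 zmed/max [38. 41.]
shift [-0.002  0.001  0.517] turn [ 0. -0.  0.]
```

Request:
{"method": "send_rows", "body": {
  "rows": [
    {"x":0,"y":0,"z":0.2,"ax":0,"ay":0,"az":0,"jaw":1},
    {"x":0,"y":0,"z":0.4,"ax":0,"ay":0,"az":0,"jaw":1},
    {"x":0,"y":0,"z":0.515,"ax":0,"ay":0,"az":0,"jaw":1},
    {"x":0,"y":0,"z":0.515,"ax":0,"ay":0,"az":0,"jaw":0.3},
    {"x":0,"y":0,"z":0.515,"ax":0,"ay":0,"az":0,"jaw":-0.5},
    {"x":0,"y":0,"z":0.515,"ax":0,"ay":0,"az":0,"jaw":-0.5},
    {"x":0,"y":0,"z":0.515,"ax":0,"ay":0,"az":0,"jaw":-0.5},
    {"x":0,"y":0,"z":0.515,"ax":0,"ay":0,"az":0,"jaw":-0.5},
    {"x":0,"y":0,"z":0.515,"ax":0,"ay":0,"az":0,"jaw":-0.5},
    {"x":0,"y":0,"z":0.515,"ax":0,"ay":0,"az":0,"jaw":-0.5}
  ]
}}

```text
time: 5.25
tool_pos: [437.5, 105.5, 3.9]
tcp_rot: [3.141, -0.0, 0.123]
contact_force: [-0.9, -0.2, 2.7]
grip_width: 37.7
finger_force: 30.0
```

Request:
{"method": "send_rows", "body": {
  "rows": [
    {"x":0,"y":0,"z":-0.2,"ax":0,"ay":0,"az":0,"jaw":-0.5},
    {"x":0,"y":0,"z":-0.45,"ax":0,"ay":0,"az":0,"jaw":-0.5},
    {"x":0.02,"y":0.15,"z":-0.6,"ax":0,"ay":0,"az":0.05,"jaw":-0.5},
    {"x":0.03,"y":0.38,"z":-0.6,"ax":0,"ay":0,"az":0.1,"jaw":-0.5},
    {"x":0.05,"y":0.6,"z":-0.6,"ax":0,"ay":0,"az":0.15,"jaw":-0.5},
    {"x":0.06,"y":0.82,"z":-0.6,"ax":0,"ay":0,"az":0.2,"jaw":-0.5},
    {"x":0.07,"y":1,"z":-0.6,"ax":0,"ay":0,"az":0.225,"jaw":-0.5},
    {"x":0.07,"y":1,"z":-0.6,"ax":0,"ay":0,"az":0.225,"jaw":-0.5},
    {"x":0.07,"y":1,"z":-0.6,"ax":0,"ay":0,"az":0.225,"jaw":-0.5},
    {"x":0.07,"y":1,"z":-0.6,"ax":0,"ay":0,"az":0.225,"jaw":-0.5}
  ]
}}

```text
time: 6.5
tool_pos: [475.5, -90.1, 123.6]
tcp_rot: [-3.141, 0.001, -0.111]
contact_force: [-0.0, 0.2, -1.2]
grip_width: 37.5
finger_force: 30.0
```

Request:
{"method": "send_rows", "body": {
  "rows": [
    {"x":0.05,"y":0.18,"z":0,"ax":0,"ay":0,"az":0,"jaw":-0.5},
    {"x":0.11,"y":0.36,"z":0,"ax":0,"ay":0,"az":0,"jaw":-0.5},
    {"x":0.17,"y":0.54,"z":0,"ax":0,"ay":0,"az":0,"jaw":-0.5},
    {"x":0.22,"y":0.7,"z":0.1,"ax":0,"ay":0,"az":0,"jaw":-0.5},
    {"x":0.259,"y":0.818,"z":0.2,"ax":0,"ay":0,"az":0,"jaw":-0.5},
    {"x":0.259,"y":0.818,"z":0.32,"ax":0,"ay":0,"az":0,"jaw":-0.5},
    {"x":0.259,"y":0.818,"z":0.32,"ax":0,"ay":0,"az":0,"jaw":-0.5},
    {"x":0.259,"y":0.818,"z":0.32,"ax":0,"ay":0,"az":0,"jaw":-0.5},
    {"x":0.259,"y":0.818,"z":0.32,"ax":0,"ay":0,"az":0,"jaw":-0.5},
    {"x":0.259,"y":0.818,"z":0.32,"ax":0,"ay":0,"az":0,"jaw":-0.5}
  ]
}}

```text
time: 7.75
tool_pos: [509.3, -259.6, 60.6]
tcp_rot: [3.141, -0.001, -0.112]
contact_force: [0.2, 0.3, -0.4]
grip_width: 37.9
finger_force: 30.0
```

```bash
python3 - <<'E'
from h import *
o,p,d,W=near("w4")
print("blocks");clusters(W,20,33,amin=60,yr=(-420,-200),xr=(400,600))
T=Ro.from_euler("xyz",o["tcp_rot"]).inv()
k=(W[...,2]>65)&(W[...,2]<110)&(abs(W[...,0]-508)<70)&(abs(W[...,1]+260)<16); q=T.apply(W[k]-o["tool_pos"])
print("barrel in tool: x",q[:,0].min(),q[:,0].max(),"y",q[:,1].min(),q[:,1].max())
to(o,508.8,-259.8,13.5,-6.6)
E
```

```text
7.75 [ 509.3 -259.6   60.6] [ 3.1408e+00 -1.4000e-03 -1.1230e-01] F [ 0.2  0.3 -0.4] w 37.9
blocks
[317. 151.] 1730 [ 558.7 -266.2] [45.8 12.2] 83.5 zmed/max [26.8 29. ]
[460. 172.] 1716 [ 536.9 -348. ] [45.8 12.6] 83.8 zmed/max [26.7 29.2]
barrel in tool: x -38.1560236384918 38.204055008972375 y -17.07922776297713 16.905055273220214
shift [-0.003  0.001  0.236] turn [ 0.001 -0.001  0.003]
```

View pics/w4.png

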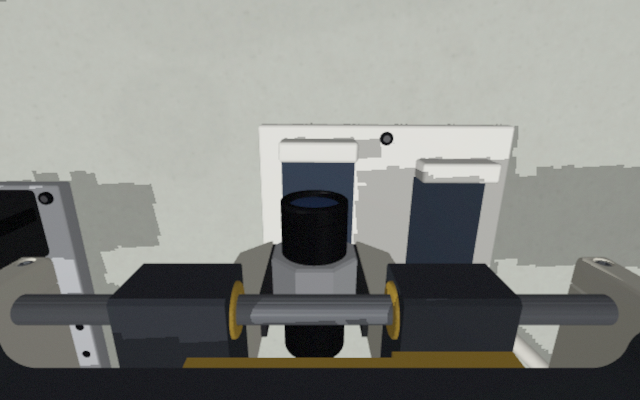

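The picture shows the mid barrel gripped (315,240) squarely over its row (318,200), with the short strip at (447,220).

Request:
{"method": "send_rows", "body": {
  "rows": [
    {"x":-0.002,"y":0.003,"z":0.12,"ax":0,"ay":0,"az":0,"jaw":-0.5},
    {"x":-0.002,"y":0.003,"z":0.2,"ax":0,"ay":0,"az":0,"jaw":-0.5},
    {"x":-0.002,"y":0.003,"z":0.225,"ax":0,"ay":0,"az":0,"jaw":-0.5},
    {"x":-0.002,"y":0.003,"z":0.24,"ax":0,"ay":0,"az":0,"jaw":-0.5},
    {"x":-0.002,"y":0.003,"z":0.24,"ax":0,"ay":0,"az":0,"jaw":-0.5},
    {"x":-0.002,"y":0.003,"z":0.24,"ax":0,"ay":0,"az":0,"jaw":0.2},
    {"x":-0.002,"y":0.003,"z":0.24,"ax":0,"ay":0,"az":0,"jaw":0.2},
    {"x":-0.002,"y":0.003,"z":0.24,"ax":0,"ay":0,"az":0,"jaw":0.2},
    {"x":-0.002,"y":0.003,"z":0.24,"ax":0,"ay":0,"az":0,"jaw":0.2},
    {"x":-0.002,"y":0.003,"z":0.24,"ax":0,"ay":0,"az":0,"jaw":0.2}
  ]
}}

```text
time: 9.05
tool_pos: [508.5, -260.2, 11.7]
tcp_rot: [3.142, -0.0, -0.113]
contact_force: [-0.0, 0.4, 0.2]
grip_width: 54.9
finger_force: 0.0
```

Request:
{"method": "send_rows", "body": {
  "rows": [
    {"x":0,"y":0,"z":-0.15,"ax":0,"ay":0,"az":0,"jaw":0.2},
    {"x":0,"y":0,"z":-0.4,"ax":0,"ay":0,"az":0,"jaw":0.2},
    {"x":0,"y":-0.1,"z":-0.6,"ax":0,"ay":0,"az":0,"jaw":0.2},
    {"x":-0.05,"y":-0.3,"z":-0.65,"ax":0,"ay":0,"az":0,"jaw":0.5},
    {"x":-0.1,"y":-0.5,"z":-0.65,"ax":0,"ay":0,"az":0,"jaw":1},
    {"x":-0.15,"y":-0.75,"z":-0.65,"ax":0,"ay":0,"az":0,"jaw":1},
    {"x":-0.19,"y":-1,"z":-0.65,"ax":0,"ay":0,"az":0,"jaw":1},
    {"x":-0.19,"y":-1,"z":-0.65,"ax":0,"ay":0,"az":0,"jaw":1},
    {"x":-0.19,"y":-1,"z":-0.65,"ax":0,"ay":0,"az":0,"jaw":1},
    {"x":-0.19,"y":-1,"z":-0.65,"ax":0,"ay":0,"az":0,"jaw":1}
  ]
}}

```text
time: 10.3
tool_pos: [493.4, -58.3, 141.7]
tcp_rot: [3.141, -0.0, -0.114]
contact_force: [1.1, 0.2, -0.5]
grip_width: 91.4
finger_force: 0.0
```

Request:
{"method": "send_rows", "body": {
  "rows": [
    {"x":-0.04,"y":-0.2,"z":0,"ax":0,"ay":0,"az":0,"jaw":1},
    {"x":-0.08,"y":-0.4,"z":0,"ax":0,"ay":0,"az":0,"jaw":1},
    {"x":-0.12,"y":-0.6,"z":0,"ax":0,"ay":0,"az":0,"jaw":1},
    {"x":-0.16,"y":-0.8,"z":0,"ax":0,"ay":0,"az":0,"jaw":1},
    {"x":-0.2,"y":-1,"z":0,"ax":0,"ay":0,"az":0,"jaw":1},
    {"x":-0.2,"y":-1,"z":0,"ax":0,"ay":0,"az":0,"jaw":1},
    {"x":-0.2,"y":-1,"z":0,"ax":0,"ay":0,"az":0,"jaw":1},
    {"x":-0.2,"y":-1,"z":0,"ax":0,"ay":0,"az":0,"jaw":1},
    {"x":-0.2,"y":-1,"z":0,"ax":0,"ay":0,"az":0,"jaw":1},
    {"x":-0.2,"y":-1,"z":0,"ax":0,"ay":0,"az":0,"jaw":1}
  ]
}}

```text
time: 11.55
tool_pos: [476.1, 145.5, 141.7]
tcp_rot: [3.141, -0.0, -0.114]
contact_force: [-0.1, 0.1, 0.2]
grip_width: 91.8
finger_force: 0.0
```

Request:
{"method": "send_rows", "body": {
  "rows": [
    {"x":-0.04,"y":-0.18,"z":0,"ax":0,"ay":0,"az":0,"jaw":1},
    {"x":-0.08,"y":-0.36,"z":0,"ax":0,"ay":0,"az":0,"jaw":1},
    {"x":-0.12,"y":-0.54,"z":0,"ax":0,"ay":0,"az":0,"jaw":1},
    {"x":-0.16,"y":-0.72,"z":0,"ax":0,"ay":0,"az":0,"jaw":1},
    {"x":-0.2,"y":-0.9,"z":0,"ax":0,"ay":0,"az":0,"jaw":1},
    {"x":-0.2,"y":-0.9,"z":0,"ax":0,"ay":0,"az":0,"jaw":1},
    {"x":-0.2,"y":-0.9,"z":0,"ax":0,"ay":0,"az":0,"jaw":1},
    {"x":-0.2,"y":-0.9,"z":0,"ax":0,"ay":0,"az":0,"jaw":1},
    {"x":-0.2,"y":-0.9,"z":0,"ax":0,"ay":0,"az":0,"jaw":1},
    {"x":-0.2,"y":-0.9,"z":0,"ax":0,"ay":0,"az":0,"jaw":1}
  ]
}}

```text
time: 12.8
tool_pos: [456.7, 329.0, 141.8]
tcp_rot: [3.142, -0.0, -0.114]
contact_force: [-0.0, 0.2, 0.0]
grip_width: 92.0
finger_force: 0.0
```

```bash
python3 - <<'E'
from h import *
o,p,d,W=near("w5")
print(o["joint_positions"])
W=W.copy();W[245:]=np.nan
clusters(W,25,60,amin=300,xr=(400,520),yr=(280,400))
clusters(W,34.5,60,amin=100,xr=(400,520),yr=(280,400))
c=(W[...,2]>25)&(W[...,2]<60)&(p.min(2)>90); W2=np.where(c[...,None],W,np.nan)
print("collar");clusters(W2,25,60,amin=100,xr=(400,520),yr=(280,400))
E
```

```text
12.8 [456.7 329.  141.8] [ 3.1416e+00 -1.0000e-04 -1.1360e-01] F [-0.   0.2  0. ] w 92.0
[ 4.88123457e-01  4.89191219e-01  1.54057540e+00 -9.73623379e-05
  1.11173634e+00  2.17258739e+00]
[312. 194.] 2368 [458.2 331.3] [52.6 37.9] -16.7 zmed/max [34.5 41.3]
[312. 196.] 1171 [458.5 331.4] [51.2 26.6] -18.9 zmed/max [38.2 41.3]
collar
[312. 195.] 1378 [458.5 331.2] [37.9 26.1] 73.2 zmed/max [37.5 41.3]
```

View pics/w5.png

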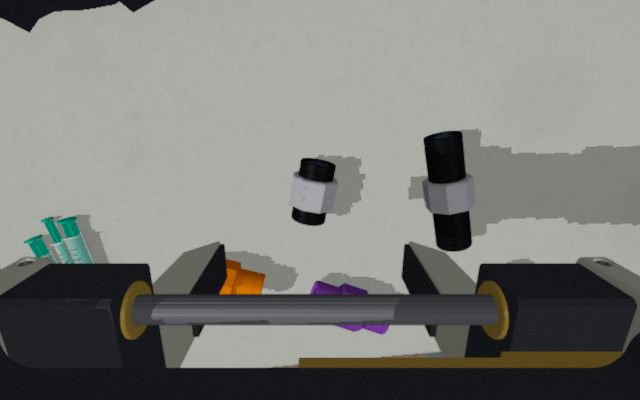

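The short barrel is at (312,194), yaw −16.8°, and the long one is well clear at (448,190).

Request:
{"method": "send_rows", "body": {
  "rows": [
    {"x":0.007,"y":-0.012,"z":0.2,"ax":0,"ay":0,"az":0.1,"jaw":1},
    {"x":0.007,"y":-0.012,"z":0.4,"ax":0,"ay":0,"az":0.172,"jaw":1},
    {"x":0.007,"y":-0.012,"z":0.6,"ax":0,"ay":0,"az":0.172,"jaw":1},
    {"x":0.007,"y":-0.012,"z":0.69,"ax":0,"ay":0,"az":0.172,"jaw":1},
    {"x":0.007,"y":-0.012,"z":0.69,"ax":0,"ay":0,"az":0.172,"jaw":0.3},
    {"x":0.007,"y":-0.012,"z":0.69,"ax":0,"ay":0,"az":0.172,"jaw":-0.5},
    {"x":0.007,"y":-0.012,"z":0.69,"ax":0,"ay":0,"az":0.172,"jaw":-0.5},
    {"x":0.007,"y":-0.012,"z":0.69,"ax":0,"ay":0,"az":0.172,"jaw":-0.5},
    {"x":0.007,"y":-0.012,"z":0.69,"ax":0,"ay":0,"az":0.172,"jaw":-0.5},
    {"x":0.007,"y":-0.012,"z":0.69,"ax":0,"ay":0,"az":0.172,"jaw":-0.5}
  ]
}}

```text
time: 14.1
tool_pos: [458.1, 331.6, 3.8]
tcp_rot: [3.141, -0.0, -0.293]
contact_force: [-1.0, -0.3, 2.5]
grip_width: 37.6
finger_force: 30.0
```

Request:
{"method": "send_rows", "body": {
  "rows": [
    {"x":0,"y":0,"z":-0.15,"ax":0,"ay":0,"az":0,"jaw":-0.5},
    {"x":0,"y":0,"z":-0.4,"ax":0,"ay":0,"az":0,"jaw":-0.5},
    {"x":0.03,"y":0.1,"z":-0.6,"ax":0,"ay":0,"az":-0.03,"jaw":-0.5},
    {"x":0.09,"y":0.3,"z":-0.65,"ax":0,"ay":0,"az":-0.07,"jaw":-0.5},
    {"x":0.15,"y":0.5,"z":-0.65,"ax":0,"ay":0,"az":-0.11,"jaw":-0.5},
    {"x":0.22,"y":0.74,"z":-0.65,"ax":0,"ay":0,"az":-0.15,"jaw":-0.5},
    {"x":0.3,"y":1,"z":-0.65,"ax":0,"ay":0,"az":-0.17,"jaw":-0.5},
    {"x":0.3,"y":1,"z":-0.65,"ax":0,"ay":0,"az":-0.17,"jaw":-0.5},
    {"x":0.3,"y":1,"z":-0.65,"ax":0,"ay":0,"az":-0.17,"jaw":-0.5},
    {"x":0.3,"y":1,"z":-0.65,"ax":0,"ay":0,"az":-0.17,"jaw":-0.5}
  ]
}}

```text
time: 15.35
tool_pos: [457.8, 123.8, 133.6]
tcp_rot: [-3.141, 0.0, -0.114]
contact_force: [-0.7, -0.3, -0.6]
grip_width: 37.9
finger_force: 30.0
```

Request:
{"method": "send_rows", "body": {
  "rows": [
    {"x":0.03,"y":0.18,"z":0,"ax":0,"ay":0,"az":0,"jaw":-0.5},
    {"x":0.06,"y":0.36,"z":0,"ax":0,"ay":0,"az":0,"jaw":-0.5},
    {"x":0.1,"y":0.54,"z":0,"ax":0,"ay":0,"az":0,"jaw":-0.5},
    {"x":0.14,"y":0.72,"z":0,"ax":0,"ay":0,"az":0,"jaw":-0.5},
    {"x":0.17,"y":0.9,"z":0,"ax":0,"ay":0,"az":0,"jaw":-0.5},
    {"x":0.17,"y":0.9,"z":0,"ax":0,"ay":0,"az":0,"jaw":-0.5},
    {"x":0.17,"y":0.9,"z":0,"ax":0,"ay":0,"az":0,"jaw":-0.5},
    {"x":0.17,"y":0.9,"z":0,"ax":0,"ay":0,"az":0,"jaw":-0.5},
    {"x":0.17,"y":0.9,"z":0,"ax":0,"ay":0,"az":0,"jaw":-0.5},
    {"x":0.17,"y":0.9,"z":0,"ax":0,"ay":0,"az":0,"jaw":-0.5}
  ]
}}

```text
time: 16.6
tool_pos: [471.0, -59.4, 133.8]
tcp_rot: [3.141, -0.0, -0.114]
contact_force: [-0.0, -0.4, -0.7]
grip_width: 37.9
finger_force: 30.0
```

Request:
{"method": "send_rows", "body": {
  "rows": [
    {"x":0.03,"y":0.18,"z":0,"ax":0,"ay":0,"az":0,"jaw":-0.5},
    {"x":0.06,"y":0.36,"z":0,"ax":0,"ay":0,"az":0,"jaw":-0.5},
    {"x":0.1,"y":0.54,"z":0,"ax":0,"ay":0,"az":0,"jaw":-0.5},
    {"x":0.14,"y":0.72,"z":0,"ax":0,"ay":0,"az":0,"jaw":-0.5},
    {"x":0.17,"y":0.9,"z":0,"ax":0,"ay":0,"az":0,"jaw":-0.5},
    {"x":0.17,"y":0.9,"z":0,"ax":0,"ay":0,"az":0,"jaw":-0.5},
    {"x":0.17,"y":0.9,"z":0,"ax":0,"ay":0,"az":0,"jaw":-0.5},
    {"x":0.17,"y":0.9,"z":0,"ax":0,"ay":0,"az":0,"jaw":-0.5},
    {"x":0.17,"y":0.9,"z":0,"ax":0,"ay":0,"az":0,"jaw":-0.5},
    {"x":0.17,"y":0.9,"z":0,"ax":0,"ay":0,"az":0,"jaw":-0.5}
  ]
}}

```text
time: 17.85
tool_pos: [484.2, -242.1, 133.9]
tcp_rot: [3.141, -0.0, -0.114]
contact_force: [0.5, -0.1, -1.7]
grip_width: 38.1
finger_force: 30.0
```

```bash
python3 - <<'E'
from h import *
o,p,d,W=near("w6")
print("blocks");clusters(W,20,33,amin=60,yr=(-420,-200),xr=(400,600))
print("mid");clusters(W,34,60,amin=60,yr=(-420,-200),xr=(400,600))
to(o,499.2,-343.2,58,-6.6)
E
```

```text
17.85 [ 484.2 -242.1  133.9] [ 3.1414e+00 -2.0000e-04 -1.1420e-01] F [ 0.5 -0.1 -1.7] w 38.1
blocks
[336. 100.] 961 [ 558.6 -266.4] [45.5 10.9] 83.5 zmed/max [26.9 29.1]
[443. 117.] 1009 [ 537.  -347.7] [45.6 11.9] 83.5 zmed/max [26.8 28.9]
[433. 210.] 867 [ 461.9 -338.8] [46.1 12. ] 83.2 zmed/max [26.7 28.9]
[353. 223.] 218 [ 457.7 -270.2] [14.3 12.2] 87.0 zmed/max [26.7 29.1]
mid
[333. 167.] 3871 [ 508.4 -259. ] [75.3 37.7] -6.7 zmed/max [43.1 50.3]
shift [0.132 0.494 0.379] turn [ 0.    -0.     0.001]
```

Request:
{"method": "send_rows", "body": {
  "rows": [
    {"x":0.05,"y":0.18,"z":0,"ax":0,"ay":0,"az":0,"jaw":-0.5},
    {"x":0.1,"y":0.36,"z":0,"ax":0,"ay":0,"az":0,"jaw":-0.5},
    {"x":0.132,"y":0.494,"z":0.05,"ax":0,"ay":0,"az":0,"jaw":-0.5},
    {"x":0.132,"y":0.494,"z":0.2,"ax":0,"ay":0,"az":0,"jaw":-0.5},
    {"x":0.132,"y":0.494,"z":0.38,"ax":0,"ay":0,"az":0,"jaw":-0.5},
    {"x":0.132,"y":0.494,"z":0.45,"ax":0,"ay":0,"az":0,"jaw":-0.5},
    {"x":0.132,"y":0.494,"z":0.5,"ax":0,"ay":0,"az":0,"jaw":-0.5},
    {"x":0.132,"y":0.494,"z":0.5,"ax":0,"ay":0,"az":0,"jaw":-0.5},
    {"x":0.132,"y":0.494,"z":0.5,"ax":0,"ay":0,"az":0,"jaw":-0.5},
    {"x":0.132,"y":0.494,"z":0.5,"ax":0,"ay":0,"az":0,"jaw":-0.5}
  ]
}}

```text
time: 19.15
tool_pos: [499.5, -344.1, 34.7]
tcp_rot: [3.14, -0.001, -0.115]
contact_force: [-0.2, 0.1, -1.4]
grip_width: 36.9
finger_force: 30.0
```

Request:
{"method": "send_rows", "body": {
  "rows": [
    {"x":0,"y":-0.004,"z":0.06,"ax":0,"ay":0,"az":0,"jaw":-0.5},
    {"x":0,"y":-0.004,"z":0.09,"ax":0,"ay":0,"az":0,"jaw":-0.5},
    {"x":0,"y":-0.004,"z":0.105,"ax":0,"ay":0,"az":0,"jaw":-0.5},
    {"x":0,"y":-0.004,"z":0.112,"ax":0,"ay":0,"az":0,"jaw":-0.5},
    {"x":0,"y":-0.004,"z":0.112,"ax":0,"ay":0,"az":0,"jaw":-0.5},
    {"x":0,"y":-0.004,"z":0.112,"ax":0,"ay":0,"az":0,"jaw":0.15},
    {"x":0,"y":-0.004,"z":0.112,"ax":0,"ay":0,"az":0,"jaw":0.15},
    {"x":0,"y":-0.004,"z":0.112,"ax":0,"ay":0,"az":0,"jaw":0.15},
    {"x":0,"y":-0.004,"z":0.112,"ax":0,"ay":0,"az":0,"jaw":0.15},
    {"x":0,"y":-0.004,"z":0.112,"ax":0,"ay":0,"az":0,"jaw":0.15}
  ]
}}

```text
time: 20.4
tool_pos: [499.0, -343.0, 11.2]
tcp_rot: [3.142, 0.0, -0.115]
contact_force: [0.5, 0.2, -0.1]
grip_width: 52.9
finger_force: 0.0
```

Request:
{"method": "send_rows", "body": {
  "rows": [
    {"x":0,"y":0,"z":-0.15,"ax":0,"ay":0,"az":0,"jaw":0.15},
    {"x":0,"y":0,"z":-0.4,"ax":0,"ay":0,"az":0,"jaw":0.15},
    {"x":0,"y":-0.1,"z":-0.6,"ax":0,"ay":0,"az":0,"jaw":0.2},
    {"x":-0.05,"y":-0.3,"z":-0.65,"ax":0,"ay":0,"az":0,"jaw":0.5},
    {"x":-0.1,"y":-0.5,"z":-0.65,"ax":0,"ay":0,"az":0,"jaw":1},
    {"x":-0.15,"y":-0.75,"z":-0.65,"ax":0,"ay":0,"az":0,"jaw":1},
    {"x":-0.2,"y":-1,"z":-0.65,"ax":0,"ay":0,"az":0,"jaw":1},
    {"x":-0.2,"y":-1,"z":-0.65,"ax":0,"ay":0,"az":0,"jaw":1},
    {"x":-0.2,"y":-1,"z":-0.65,"ax":0,"ay":0,"az":0,"jaw":1},
    {"x":-0.2,"y":-1,"z":-0.65,"ax":0,"ay":0,"az":0,"jaw":1}
  ]
}}

```text
time: 21.65
tool_pos: [482.5, -140.9, 141.3]
tcp_rot: [3.141, -0.0, -0.116]
contact_force: [0.5, -0.2, 0.3]
grip_width: 91.8
finger_force: 0.0
```

```bash
python3 - <<'E'
from h import *
o,p,d,W=near("w7")
print("in tray");clusters(W,34,60,amin=60,yr=(-420,-200),xr=(400,600))
print("V");clusters(W,34,43,amin=100,yr=(-120,30),xr=(390,500))
E
```

```text
21.65 [ 482.5 -140.9  141.3] [ 3.1412e+00 -4.0000e-04 -1.1630e-01] F [ 0.5 -0.2  0.3] w 91.8
in tray
[461. 149.] 3988 [ 507.8 -258.4] [75.9 38.6] -7.0 zmed/max [43.  50.6]
[567. 150.] 2972 [ 499.3 -340.6] [52.3 39.1] -6.4 zmed/max [43.2 49.9]
V
[184. 222.] 397 [474.5 -30.4] [18.9 15.6] -7.1 zmed/max [39.  41.5]
[230. 222.] 352 [470.7 -67.5] [17.8 14.4] -6.1 zmed/max [39.2 41.7]
[235. 286.] 268 [409.5 -60.6] [17.4 14.9] -3.1 zmed/max [39.  41.5]
```

Request:
{"method": "send_rows", "body": {
  "rows": [
    {"x":-0.04,"y":-0.18,"z":0,"ax":0,"ay":0,"az":0,"jaw":1},
    {"x":-0.08,"y":-0.36,"z":0,"ax":0,"ay":0,"az":0,"jaw":1},
    {"x":-0.12,"y":-0.54,"z":0,"ax":0,"ay":0,"az":0,"jaw":1},
    {"x":-0.16,"y":-0.72,"z":0,"ax":0,"ay":0,"az":0,"jaw":1},
    {"x":-0.2,"y":-0.9,"z":0,"ax":0,"ay":0,"az":0,"jaw":1},
    {"x":-0.2,"y":-0.9,"z":0,"ax":0,"ay":0,"az":0,"jaw":1},
    {"x":-0.2,"y":-0.9,"z":0,"ax":0,"ay":0,"az":0,"jaw":1},
    {"x":-0.2,"y":-0.9,"z":0,"ax":0,"ay":0,"az":0,"jaw":1},
    {"x":-0.2,"y":-0.9,"z":0,"ax":0,"ay":0,"az":0,"jaw":1},
    {"x":-0.2,"y":-0.9,"z":0,"ax":0,"ay":0,"az":0,"jaw":1}
  ]
}}

```text
time: 22.95
tool_pos: [463.2, 43.2, 141.2]
tcp_rot: [3.141, 0.0, -0.116]
contact_force: [0.4, -0.2, 0.1]
grip_width: 91.5
finger_force: 0.0
```

Request:
{"method": "send_rows", "body": {
  "rows": [
    {"x":-0.04,"y":-0.18,"z":0,"ax":0,"ay":0,"az":-0.05,"jaw":1},
    {"x":-0.08,"y":-0.36,"z":0,"ax":0,"ay":0,"az":-0.1,"jaw":1},
    {"x":-0.12,"y":-0.54,"z":0,"ax":0,"ay":0,"az":-0.15,"jaw":1},
    {"x":-0.16,"y":-0.7,"z":0,"ax":0,"ay":0,"az":-0.2,"jaw":1},
    {"x":-0.19,"y":-0.84,"z":0.1,"ax":0,"ay":0,"az":-0.217,"jaw":1},
    {"x":-0.19,"y":-0.84,"z":0.15,"ax":0,"ay":0,"az":-0.217,"jaw":1},
    {"x":-0.19,"y":-0.84,"z":0.15,"ax":0,"ay":0,"az":-0.217,"jaw":1},
    {"x":-0.19,"y":-0.84,"z":0.15,"ax":0,"ay":0,"az":-0.217,"jaw":1},
    {"x":-0.19,"y":-0.84,"z":0.15,"ax":0,"ay":0,"az":-0.217,"jaw":1},
    {"x":-0.19,"y":-0.84,"z":0.15,"ax":0,"ay":0,"az":-0.217,"jaw":1}
  ]
}}

```text
time: 24.2
tool_pos: [445.0, 214.6, 111.7]
tcp_rot: [-3.142, -0.001, 0.112]
contact_force: [0.2, -0.2, 0.4]
grip_width: 91.9
finger_force: 0.0
```

```bash
python3 - <<'E'
from h import *
o,p,d,W=near("w8")
W=W.copy();W[250:]=np.nan
clusters(W,25,60,amin=300,xr=(370,520),yr=(170,260))
c=(W[...,2]>25)&(W[...,2]<60)&(p.min(2)>90); W2=np.where(c[...,None],W,np.nan)
print("collar");clusters(W2,25,60,amin=100,xr=(370,520),yr=(170,260))
to(o,444,214.8,3.8,6.5)
E
```

```text
24.2 [445.  214.6 111.7] [-3.1416e+00 -8.0000e-04  1.1160e-01] F [ 0.2 -0.2  0.4] w 91.9
[315. 196.] 4426 [452.  216.3] [84.8 37.6] 7.0 zmed/max [33.9 41. ]
collar
[314. 210.] 1686 [444.8 215.4] [37.6 25.8] -82.9 zmed/max [37.5 41. ]
shift [-0.005 -0.001  0.539] turn [-0.    -0.001 -0.002]
```

Request:
{"method": "send_rows", "body": {
  "rows": [
    {"x":-0.003,"y":-0.003,"z":0.2,"ax":0,"ay":0,"az":-0.007,"jaw":1},
    {"x":-0.003,"y":-0.003,"z":0.4,"ax":0,"ay":0,"az":-0.007,"jaw":1},
    {"x":-0.003,"y":-0.003,"z":0.539,"ax":0,"ay":0,"az":-0.007,"jaw":1},
    {"x":-0.003,"y":-0.003,"z":0.539,"ax":0,"ay":0,"az":-0.007,"jaw":0.3},
    {"x":-0.003,"y":-0.003,"z":0.539,"ax":0,"ay":0,"az":-0.007,"jaw":-0.5},
    {"x":-0.003,"y":-0.003,"z":0.539,"ax":0,"ay":0,"az":-0.007,"jaw":-0.5},
    {"x":-0.003,"y":-0.003,"z":0.539,"ax":0,"ay":0,"az":-0.007,"jaw":-0.5},
    {"x":-0.003,"y":-0.003,"z":0.539,"ax":0,"ay":0,"az":-0.007,"jaw":-0.5},
    {"x":-0.003,"y":-0.003,"z":0.539,"ax":0,"ay":0,"az":-0.007,"jaw":-0.5},
    {"x":-0.003,"y":-0.003,"z":0.539,"ax":0,"ay":0,"az":-0.007,"jaw":-0.5}
  ]
}}

```text
time: 25.5
tool_pos: [444.2, 215.4, 3.6]
tcp_rot: [3.141, -0.0, 0.12]
contact_force: [0.6, -1.1, 1.4]
grip_width: 37.8
finger_force: 30.0
```

Request:
{"method": "send_rows", "body": {
  "rows": [
    {"x":0,"y":0,"z":-0.15,"ax":0,"ay":0,"az":0,"jaw":-0.5},
    {"x":0,"y":0,"z":-0.4,"ax":0,"ay":0,"az":0,"jaw":-0.5},
    {"x":-0.02,"y":0.1,"z":-0.6,"ax":0,"ay":0,"az":0.04,"jaw":-0.5},
    {"x":-0.04,"y":0.3,"z":-0.6,"ax":0,"ay":0,"az":0.09,"jaw":-0.5},
    {"x":-0.07,"y":0.55,"z":-0.6,"ax":0,"ay":0,"az":0.14,"jaw":-0.5},
    {"x":-0.1,"y":0.8,"z":-0.6,"ax":0,"ay":0,"az":0.19,"jaw":-0.5},
    {"x":-0.13,"y":1,"z":-0.6,"ax":0,"ay":0,"az":0.22,"jaw":-0.5},
    {"x":-0.13,"y":1,"z":-0.6,"ax":0,"ay":0,"az":0.22,"jaw":-0.5},
    {"x":-0.13,"y":1,"z":-0.6,"ax":0,"ay":0,"az":0.22,"jaw":-0.5},
    {"x":-0.13,"y":1,"z":-0.6,"ax":0,"ay":0,"az":0.22,"jaw":-0.5}
  ]
}}

```text
time: 26.75
tool_pos: [442.0, 14.7, 123.4]
tcp_rot: [-3.141, 0.0, -0.109]
contact_force: [0.0, 0.2, -0.7]
grip_width: 38.0
finger_force: 30.0
```

```bash
python3 - <<'E'
from h import *
o,p,d,W=near("w9")
print("V");clusters(W,34,43,amin=100,yr=(-120,40),xr=(380,500))
T=Ro.from_euler("xyz",o["tcp_rot"]).inv()
q=T.apply((W-o["tool_pos"]).reshape(-1,3)); q=q[(q[:,2]<-22)&(q[:,2]>-45)&(abs(q[:,1])<18)&(abs(q[:,0])<60)]
print("barrel in tool x",q[:,0].min(),q[:,0].max(),"y(front)",[f(q[q[:,0]>15][:,1]) for f in(np.min,np.max)],"top",q[q[:,0]>15][:,2].min())
to(o,441.7,-45.4,90,-6.3)
E
```

```text
26.75 [442.   14.7 123.4] [-3.1415e+00  3.0000e-04 -1.0920e-01] F [ 0.   0.2 -0.7] w 38.0
V
[370. 157.] 470 [474.6 -29.9] [18.3 14.8] -6.4 zmed/max [39.1 41.8]
[423. 157.] 523 [470.4 -67.1] [18.2 14.9] -7.1 zmed/max [39.  41.7]
[366. 234.] 351 [413.7 -22.6] [17.5 14.5] -9.9 zmed/max [39.  41.6]
[415. 235.] 433 [409.  -60.1] [18.3 15.1] -4.9 zmed/max [38.9 41.6]
barrel in tool x -42.3045642417766 50.21698640245437 y(front) [np.float64(-15.269757226767227), np.float64(12.937506950440959)] top -33.085472163989856
shift [0.031 0.299 0.167] turn [-0.     0.     0.001]
```

Request:
{"method": "send_rows", "body": {
  "rows": [
    {"x":0.01,"y":0.1,"z":0,"ax":0,"ay":0,"az":0.003,"jaw":-0.5},
    {"x":0.02,"y":0.2,"z":0,"ax":0,"ay":0,"az":0.003,"jaw":-0.5},
    {"x":0.031,"y":0.298,"z":0.05,"ax":0,"ay":0,"az":0.003,"jaw":-0.5},
    {"x":0.031,"y":0.298,"z":0.15,"ax":0,"ay":0,"az":0.003,"jaw":-0.5},
    {"x":0.031,"y":0.298,"z":0.242,"ax":0,"ay":0,"az":0.003,"jaw":-0.5},
    {"x":0.031,"y":0.298,"z":0.242,"ax":0,"ay":0,"az":0.003,"jaw":-0.5},
    {"x":0.031,"y":0.298,"z":0.242,"ax":0,"ay":0,"az":0.003,"jaw":-0.5},
    {"x":0.031,"y":0.298,"z":0.242,"ax":0,"ay":0,"az":0.003,"jaw":-0.5},
    {"x":0.031,"y":0.298,"z":0.242,"ax":0,"ay":0,"az":0.003,"jaw":-0.5},
    {"x":0.031,"y":0.298,"z":0.242,"ax":0,"ay":0,"az":0.003,"jaw":-0.5}
  ]
}}

```text
time: 28.05
tool_pos: [441.8, -46.1, 75.4]
tcp_rot: [3.141, -0.001, -0.114]
contact_force: [0.4, 0.7, -1.1]
grip_width: 37.6
finger_force: 30.0
```

```bash
python3 - <<'E'
from h import *
o,p,d,W=near("w10")
T=Ro.from_euler("xyz",o["tcp_rot"]).inv()
Q=T.apply((W-o["tool_pos"]).reshape(-1,3)).reshape(W.shape)
for a,b in((14,20),(20,30),(30,40),(40,49)):
    k=(Q[...,2]<-22)&(Q[...,2]>-45)&(abs(Q[...,1])<22)&(Q[...,0]>a)&(Q[...,0]<b); y=Q[k][:,1]
    print(a,b,"y",np.percentile(y,[1,50,99]).round(1),"top",np.percentile(Q[k][:,2],2).round(1))
print("V");clusters(W,34,43,amin=60,yr=(-120,40),xr=(380,500))
to(o,441.8,-45.1,26.6,-6.5)
E
```

```text
28.05 [441.8 -46.1  75.4] [ 3.1414e+00 -6.0000e-04 -1.1390e-01] F [ 0.4  0.7 -1.1] w 37.6
14 20 y [-14.5  -0.9  12.3] top -32.2
20 30 y [-14.7  -0.9  12.5] top -32.0
30 40 y [-14.6  -1.3  12.3] top -32.1
40 49 y [-14.6  -1.3  12.2] top -32.1
V
[275. 181.] 284 [475.  -27.8] [18.4 10.4] -8.1 zmed/max [39.5 41.4]
[352. 181.] 311 [470.5 -69.2] [17.9 10.3] -3.8 zmed/max [39.6 41.6]
shift [-0.001 -0.005  0.244] turn [ 0.    -0.001 -0.   ]
```

View pics/w10.png

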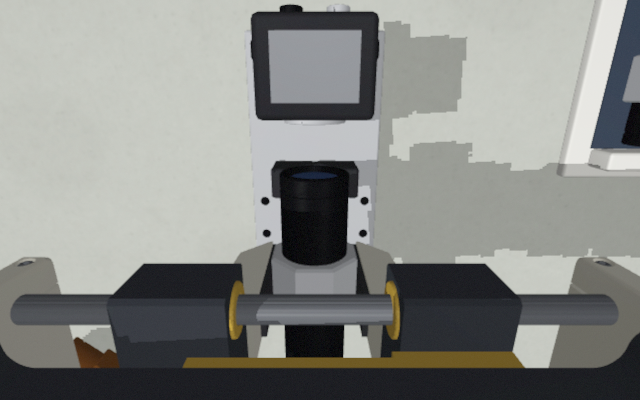

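The barrel (315,215) is centred on the saddle (273–357 → 315) and on the camera head (316). I lower it to just above contact.

Request:
{"method": "send_rows", "body": {
  "rows": [
    {"x":0,"y":-0.001,"z":0.08,"ax":0,"ay":0,"az":0,"jaw":-0.5},
    {"x":0,"y":-0.001,"z":0.15,"ax":0,"ay":0,"az":0,"jaw":-0.5},
    {"x":0,"y":-0.001,"z":0.19,"ax":0,"ay":0,"az":0,"jaw":-0.5},
    {"x":0,"y":-0.001,"z":0.21,"ax":0,"ay":0,"az":0,"jaw":-0.5},
    {"x":0,"y":-0.001,"z":0.225,"ax":0,"ay":0,"az":0,"jaw":-0.5},
    {"x":0,"y":-0.001,"z":0.235,"ax":0,"ay":0,"az":0,"jaw":-0.5},
    {"x":0,"y":-0.001,"z":0.235,"ax":0,"ay":0,"az":0,"jaw":-0.5},
    {"x":0,"y":-0.001,"z":0.235,"ax":0,"ay":0,"az":0,"jaw":-0.5},
    {"x":0,"y":-0.001,"z":0.235,"ax":0,"ay":0,"az":0,"jaw":-0.5},
    {"x":0,"y":-0.001,"z":0.235,"ax":0,"ay":0,"az":0,"jaw":-0.5}
  ]
}}

```text
time: 29.35
tool_pos: [441.8, -45.9, 28.2]
tcp_rot: [3.141, -0.0, -0.114]
contact_force: [-1.0, 0.3, -1.1]
grip_width: 38.0
finger_force: 30.0
```

Request:
{"method": "send_rows", "body": {
  "rows": [
    {"x":0,"y":0,"z":0.002,"ax":0,"ay":0,"az":0,"jaw":-0.5},
    {"x":0,"y":0,"z":0.004,"ax":0,"ay":0,"az":0,"jaw":-0.5},
    {"x":0,"y":0,"z":0.006,"ax":0,"ay":0,"az":0,"jaw":-0.5},
    {"x":0,"y":0,"z":0.008,"ax":0,"ay":0,"az":0,"jaw":-0.5},
    {"x":0,"y":0,"z":0.009,"ax":0,"ay":0,"az":0,"jaw":-0.5},
    {"x":0,"y":0,"z":0.01,"ax":0,"ay":0,"az":0,"jaw":-0.5},
    {"x":0,"y":0,"z":0.01,"ax":0,"ay":0,"az":0,"jaw":-0.5},
    {"x":0,"y":0,"z":0.01,"ax":0,"ay":0,"az":0,"jaw":-0.5},
    {"x":0,"y":0,"z":0.01,"ax":0,"ay":0,"az":0,"jaw":-0.5},
    {"x":0,"y":0,"z":0.01,"ax":0,"ay":0,"az":0,"jaw":-0.5}
  ]
}}

```text
time: 30.6
tool_pos: [441.9, -46.3, 26.7]
tcp_rot: [3.141, -0.001, -0.114]
contact_force: [-2.5, -2.4, 6.9]
grip_width: 37.7
finger_force: 30.0
```

```bash
python3 - <<'E'
from plant import bot
o=bot.get_obs(); print(o["contact_force"],o["moment"],o["tool_pos"],o["tcp_rot"])
E
```

```text
[-2.48157672 -2.36352179  6.90399912] [-0.38527944  0.47550521  0.00863882] [441.86278182 -46.29128276  26.67804086] [ 3.14092586e+00 -7.43238203e-04 -1.13659266e-01]
```

Request:
{"method": "send_rows", "body": {
  "rows": [
    {"x":0,"y":0.001,"z":0,"ax":0,"ay":0,"az":0,"jaw":-0.5},
    {"x":0,"y":0.001,"z":0.001,"ax":0,"ay":0,"az":0,"jaw":-0.5},
    {"x":-0.001,"y":0.001,"z":0.002,"ax":0,"ay":0,"az":0,"jaw":-0.5},
    {"x":-0.001,"y":0.001,"z":0.003,"ax":0,"ay":0,"az":0,"jaw":-0.5},
    {"x":-0.001,"y":0.001,"z":0.004,"ax":0,"ay":0,"az":0,"jaw":-0.5},
    {"x":-0.001,"y":0.001,"z":0.005,"ax":0,"ay":0,"az":0,"jaw":-0.5},
    {"x":-0.001,"y":0.001,"z":0.005,"ax":0,"ay":0,"az":0,"jaw":-0.5},
    {"x":-0.001,"y":0.001,"z":0.005,"ax":0,"ay":0,"az":0,"jaw":-0.5},
    {"x":-0.001,"y":0.001,"z":0.005,"ax":0,"ay":0,"az":0,"jaw":-0.5},
    {"x":-0.001,"y":0.001,"z":0.005,"ax":0,"ay":0,"az":0,"jaw":-0.5}
  ]
}}

```text
time: 31.85
tool_pos: [441.9, -46.4, 26.5]
tcp_rot: [3.141, -0.002, -0.114]
contact_force: [-5.0, -1.1, 17.8]
grip_width: 37.9
finger_force: 30.0
```

```bash
python3 - <<'E'
from plant import bot
o=bot.get_obs(); print(o["contact_force"],o["moment"],o["tool_pos"],o["tcp_rot"])
E
```

```text
[-5.04747829 -1.14262357 17.77449656] [-0.17244553  0.77751695  0.02471026] [441.91758457 -46.43847951  26.4991223 ] [ 3.14086519e+00 -1.73104175e-03 -1.13619885e-01]
```

Request:
{"method": "send_rows", "body": {
  "rows": [
    {"x":-0.001,"y":0,"z":0.001,"ax":0,"ay":0,"az":0,"jaw":-0.5},
    {"x":-0.002,"y":0,"z":0.002,"ax":0,"ay":0,"az":0,"jaw":-0.5},
    {"x":-0.002,"y":0,"z":0.002,"ax":0,"ay":0,"az":0,"jaw":-0.5},
    {"x":-0.002,"y":0,"z":0.002,"ax":0,"ay":0,"az":0,"jaw":-0.5},
    {"x":-0.002,"y":0,"z":0.002,"ax":0,"ay":0,"az":0,"jaw":-0.5},
    {"x":-0.002,"y":0,"z":0.002,"ax":0,"ay":0,"az":0,"jaw":-0.5},
    {"x":-0.002,"y":0,"z":0.002,"ax":0,"ay":0,"az":0,"jaw":-0.5},
    {"x":-0.002,"y":0,"z":0.002,"ax":0,"ay":0,"az":0,"jaw":-0.5},
    {"x":-0.002,"y":0,"z":0.002,"ax":0,"ay":0,"az":0,"jaw":-0.5},
    {"x":-0.002,"y":0,"z":0.002,"ax":0,"ay":0,"az":0,"jaw":-0.5}
  ]
}}

```text
time: 33.1
tool_pos: [442.0, -46.4, 26.5]
tcp_rot: [3.141, -0.003, -0.114]
contact_force: [-4.3, 0.2, 21.8]
grip_width: 37.7
finger_force: 30.0
```

```bash
python3 - <<'E'
from h import *
from plant import bot
o,p,d,W=near("w11"); print(o["moment"])
T=Ro.from_euler("xyz",o["tcp_rot"]).inv()
Q=T.apply((W-o["tool_pos"]).reshape(-1,3)).reshape(W.shape)
for a,b in((14,20),(40,49)):
    k=(Q[...,2]<-22)&(Q[...,2]>-45)&(abs(Q[...,1])<17)&(Q[...,0]>a)&(Q[...,0]<b)
    print(a,b,"y",np.median(Q[k][:,1]).round(1),"top z world",np.percentile(W[k][:,2],98).round(1))
p,d=bot.capture("top");m=bot.camera_model("top");W=cloud(d,m,m["R"],m["t"])
clusters(W,7,60,xr=(300,760),amin=40)
E
```

```text
33.1 [442.  -46.4  26.5] [ 3.1408e+00 -2.8000e-03 -1.1360e-01] F [-4.3  0.2 21.8] w 37.7
[-0.03223369  0.81183121  0.02625984]
14 20 y -1.3 top z world 58.6
40 49 y -1.3 top z world 58.6
[232. 145.] 98 [708.7 318.5] [100.5  14.5] -6.2 zmed/max [31.1 55.7]
[431. 136.] 117 [ 726.4 -366.6] [42.4 42.2] -2.5 zmed/max [36.  59.2]
[422. 145.] 100 [ 703. -341.] [63.8 28.8] 44.4 zmed/max [33.7 59.6]
[341. 148.] 289 [697.3 -57. ] [75.9 70.9] 31.4 zmed/max [23.6 30.8]
[370. 144.] 59 [ 713.8 -158.9] [42.7 23.2] -8.5 zmed/max [45.1 59.8]
[272. 158.] 1648 [660.7 183.3] [247.   99.2] 81.8 zmed/max [30.5 57.8]
[204. 166.] 310 [625.5 407.8] [184.2  19.7] -86.9 zmed/max [33.9 59.9]
[412. 202.] 1258 [ 503.9 -301. ] [158.6 126.9] 83.5 zmed/max [15.4 54.3]
[197. 238.] 234 [381.5 425.8] [75.7 37.7] 68.7 zmed/max [33.4 44.5]
[228. 249.] 146 [345.4 322.2] [48.6 36.4] 63.2 zmed/max [34.1 47.9]
```

View pics/w11.png

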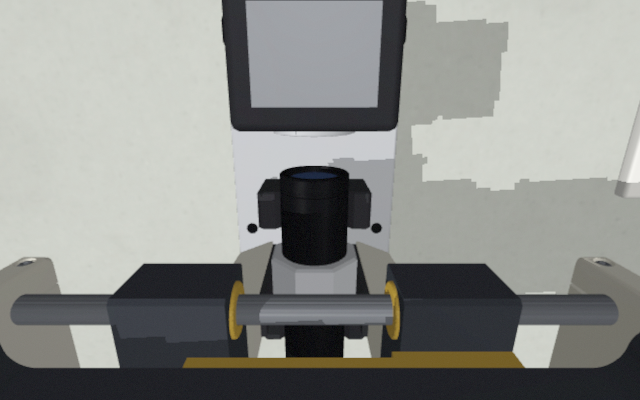

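The barrel is bedded: tube at (315,215) centred in the saddle, level, with 22 N down and no side force. Both trays rows are filled and the bystanders have not moved.

```bash
python3 -c "
from plant import bot
print(bot.close_job())"
```

```text
the job is handed in; nothing more can be done
None
```

I handed the job in at about 33 s: the short and middle barrels lie in their own tray rows, and the arm is holding the long barrel in the V with about 22 N downward, level and with almost no sideways force, its collar between the saddles.

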